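# Slide the full sharps tub into its bench holder and bar it in

## Task

The sharps tub is full and heavy and must not be grasped, lifted or rocked: push it slowly, low down near its base so that it slides upright on the table, into the open front of the white bench holder until it stands fully home against the holder's back. Then push the blue retaining bar shut across its front until it meets the catch post, disturb nothing else on the table, and finish clear of everything.

Things in the scene. Friction and masses are not known exactly. Their poses are not given: they have to be found in the camera images.
- sharps_tub: Yellow round tub, red lid, loose, 0.6 to 0.96 kg, 131 mm high; origin at the centre of its underside, z up. Radius 41 mm at the base, 43 at 45 mm up, 46 under the lid; lid radius 49 mm from 110 mm up: an upright hand would bump it, fingers leaning 35 to 45 degrees with tips leading clear it. Slides if pushed below 45 mm, may tip above 60. Steady before two fingertips 50 mm apart.
- sharps_holder: White fixed holder, no floor, walls 46 mm high; origin on the table where the tub's axis stands when home; z up, x the way the tub goes in, y to its left. Inner faces: cheeks y = +-46 mm for x = -10 to 20, back plate x = 43.5; lead-in flares to y = +-64 at x = -46. Hinge post x -55, y 69; catch post x -44, y -69 (54 high). Screwed feet outside the walls.
- retaining_bar (a joint): Angle a (rad) of the blue bar about the upright hinge on the holder's left front corner: 0 shut across the front against the catch post, pi/2 straight out along the holder's -x, at most 2.3. The bar runs from the hinge along (-sin a, -cos a) in the holder's x, y. Stays where left (0.6 N at 100 mm moves it); starts at 1.85 to 2.2. Shut, it passes 5 mm in front of a tub that is home.
- bar_hinge (a point): Point on the hinge axis of the retaining bar at the bar's mid height, 42 mm above the table.
- bar_end (a point): Point on the bar's centre line 150 mm from the hinge axis, at the free end with its finger tab. The bar is 8 mm thick and 14 mm high, from 35 to 49 mm above the table; the tab is 26 mm high.
- spray_bottle: White spray bottle, 60 mm across, 190 mm high, loose bystander; origin at the centre of its underside.
- tube_rack: Black tube rack, 123 x 250 mm, 43 mm high, loose bystander; origin at the centre of its underside.
- timer: Small flat timer, 60 x 64 mm, 18 mm high, loose bystander; origin at the centre of its underside.
- scissors: Scissors with black handles lying flat, 67 x 162 mm, 10 mm high, loose bystander; origin at the centre of the underside.
- tip_carton: Small white and green carton, 46 x 85 mm, 60 mm high, loose bystander; origin at the centre of its underside.
- saline_bottle: Small white bottle with a blue cap, 48 mm across, 104 mm high, loose bystander; origin at the centre of its underside.

How it is judged:
By the outcome, as a careful person would: the job done as asked, in the order asked, and still so for the second after the job is handed in, with the robot touching nothing.
It also fails if it takes over 61 s, if anything falls off the work surface, if the arm or the gripper's body presses on something with over 40 N, if the wrist force passes 120 N, or if a joint passes its speed limit or range.

## Robot

A 7-joint arm with a two-finger parallel gripper is mounted at the origin on a cart in front of the work surface, level with it; the furniture and walls round the work are solid. World frame = base frame: x ahead of the robot, y to its left, z up, the work surface at z = 0. Lengths are in m, angles in rad, forces in N, time in s.
With the tool pointing down it reaches from about 0.425 to 0.95 m from the base axis. Payload 16.7 kg.
Tool frame: the origin (TCP) lies at the very end of the fingers, on their centre line; the grasp point (between the pads) lies 19 mm behind it; z points along the fingers, y is the line along which they close (so a half turn about z gives the same grasp; the last joint's range is limited). The gripper opens to 94 mm and grips with 3 to 60 N. Pads are 16 mm wide; open, the fingers measure 119 mm over their backs; the gripper's body (75 mm by 177 mm) begins 78 mm behind the grasp point.
Start: joints at [1.087, 0.426, 0.074, 1.606, -0.034, 1.111, -0.067], TCP at [0.221, -0.638, 0.205] pointing down, gripper open.
Joint ranges: [-2.85, 2.85], [-0.5, 2.14], [-1.23, 1.37], [0.21, 2.46], [-1.02, 4.16], [0.16, 2.05], [-2.73, 2.73]. Speed limits (rad/s): [1.89, 1.89, 2.39, 2.39, 3.01, 3.01, 3.01].

## Interface

Orientations are given as a unit quaternion [x, y, z, w].
In Python, from rig import r gives the robot as it stands.
- The arm moves only by the tool play_rows, never from a script. Its argument "deltas" is a list of rows, each a list of 7 numbers: the shift along the tool's x, y, z in m, then the turn, a rotation vector about the tool's x, y, z in degrees, then the finger opening in m, from 0 to 0.094. In form: [[dx, dy, dz, wx, wy, wz, hand], ...]. A call has exactly 5 rows; each row is the pose to reach, as a shift and turn from the pose commanded when the call began, along the tool's axes at that moment; what a row does not reach only later rows make up. A row lasts 1/10 s, in which the tool goes at most 50 mm and 8.59 degrees, less where a joint would pass 70% of its speed; a pose out of reach is approached as far as the arm can. A call with a gripper value outside its range is refused whole. The fingers move at their own pace and stop on an object; "newtons" is the grip in N (left out, the last holds). Time passes only in rows, so rows that repeat a pose let the fingers close, or fill a call up. It gives the time, the measured TCP pose, the force, the opening and the grip force at its end, in the units of the state.
- r.get_obs(): the state, without advancing time (a new reading comes with each control period).
- r.snapshot(name): name is "scene" or "side" or "wrist"; returns a dict with "color" (400x640x3 uint8, red, green, blue), "K" (3x3 intrinsics, pixels), "world_from_camera" (4x4, takes a point from camera to world coordinates); the wrist camera has in their place "hand_eye" (4x4, takes a point from camera to tool coordinates, whose origin is the TCP and whose axes are the flange's). Camera axes: x right, y down, z forward; pixel columns grow to the right and rows downward; lengths in m; the calibration is good to about 2 mm. A picture is of the moment at which its call begins: read the wrist's pose just before it. There is no depth.
- r.finish_job(): hands the job in; it is judged then, once.
The state is a dict: "time": time; "q": joint angles; "joint_velocities": joint speeds; "joint_efforts": joint torques, N m; "tool_pos": TCP position; "orientation": TCP orientation; "ft_force": force on the tool from outside, world axes, zero at the start; "moment": the same for the moment, N m; "opening": finger opening in m; "gripper_force": force on a finger pad.
Only numpy, scipy, OpenCV 4.12 (cv2) and the standard library are available. Lean on these libraries where they do the work, as an engineer would, in place of code of your own. Each camera call takes 0.05 s, during which the arm holds its last target. There are 200 camera calls.

## Working session

There is one attempt and no reset: what is moved stays moved. The work goes in short steps, Python scripts to look and compute and a tool call to move; the robot and the scene stay as the last step left them, time stands still between calls to the robot, and variables do not carry over. Pictures are saved under pics/ and viewed, at most 10 in all, crops included, and the job is handed in when it is done.

Besides the shell and the picture viewer there is one more tool, called after ">>>" as name(argument=value, ...), one argument or row to a line, values as JSON. play_rows: Moves the arm, as the interface text tells. Its arguments: {"type":"object","properties":{"deltas":{"type":"array","items":{"type":"array","items":{"type":"number"}}},"newtons":{"type":"number"}},"required":["deltas"]}

```bash
ls; mkdir -p pics; python3 - <<'E'
from rig import r
import cv2,numpy as np
o=r.get_obs();print(o['time'],o['tool_pos'],o['orientation'])
for n in("scene","side"):
    s=r.snapshot(n);cv2.imwrite(f'pics/{n}0.png',s['color'][:,:,::-1]);np.savez(f'{n}0.npz',**s)
    print(n,s['K'].tolist(),np.round(s['world_from_camera'],4).tolist())
E
```

```text
pics
0.0 [ 0.22096913 -0.63733735  0.20477949] [ 9.86104785e-01  1.66123254e-01 -1.67837547e-04 -6.23244371e-04]
scene [[378.38313012405126, 0.0, 318.98088901893556], [0.0, 378.38313012405126, 199.29934513049832], [0.0, 0.0, 1.0]] [[-0.8734, -0.2157, 0.4366, -0.1606], [-0.4869, 0.397, -0.778, 1.1782], [-0.0055, -0.8921, -0.4518, 0.7434], [0.0, 0.0, 0.0, 1.0]]
side [[409.42742980978636, 0.0, 322.4287687373862], [0.0, 409.42742980978636, 201.91881490412953], [0.0, 0.0, 1.0]] [[-0.8178, -0.3238, 0.4758, -0.1008], [-0.5755, 0.457, -0.6781, 0.8709], [0.0021, -0.8284, -0.5601, 0.7543], [0.0, 0.0, 0.0, 1.0]]
```

View pics/scene0.png

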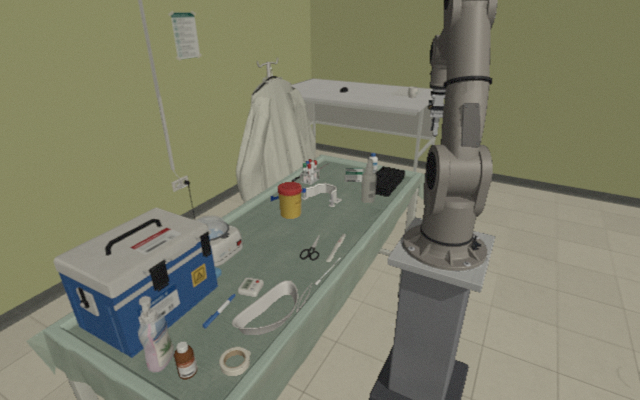

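View pics/side0.png

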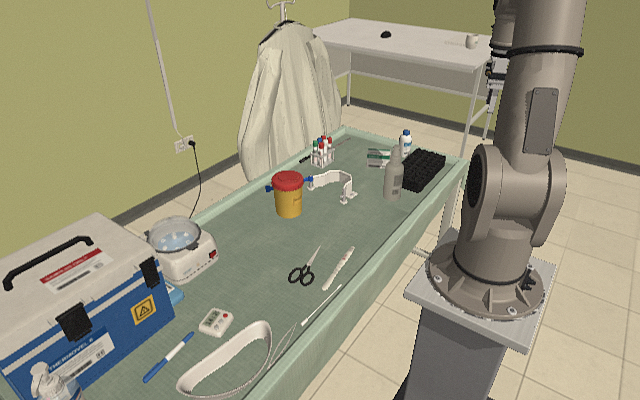

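The tub is at about (289,200) in scene and (288,195) in side. The holder is just behind it at (325,185), and parts of the blue bar show on both sides of the tub. I'll enlarge both views.

```bash
python3 - <<'E'
import cv2,numpy as np
a=cv2.imread('pics/side0.png')[120:240,240:460]; b=cv2.imread('pics/scene0.png')[140:230,250:430]
a=cv2.resize(a,(800,436),interpolation=cv2.INTER_CUBIC)
cv2.imwrite('pics/sc1.png',a)
E
```

```text
(no output)
```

View pics/sc1.png

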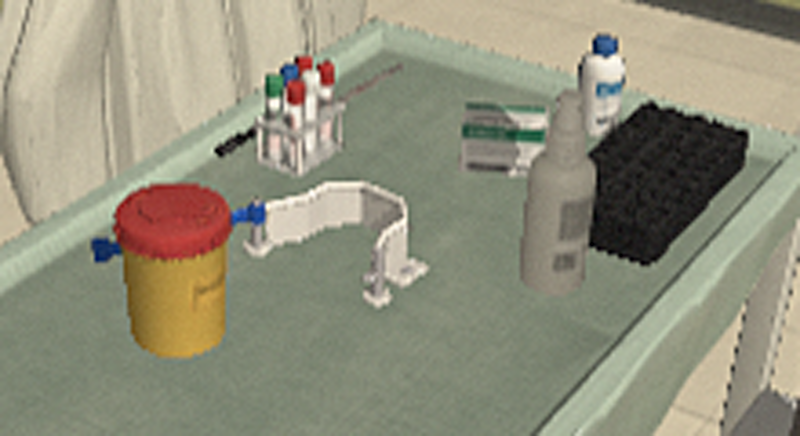

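The hinge is at side pixel (311,178), the catch post top at (344.5,187.5) and the bar's tab at (267.5,188.5).

```bash
cat > h.py <<'E'
import numpy as np,cv2
def ray(s,uv,z,T=None):
    T=s['world_from_camera'] if T is None else T
    d=T[:3,:3]@np.linalg.solve(s['K'],[uv[0],uv[1],1.]);o=T[:3,3]
    return o+d*(z-o[2])/d[2]
def proj(s,P,T=None):
    T=s['world_from_camera'] if T is None else T
    c=(np.asarray(P)-T[:3,3])@T[:3,:3]; p=c@s['K'].T; return p[...,:2]/p[...,2:]
E
python3 - <<'E'
from h import *
np.set_printoptions(precision=4,suppress=True)
S=dict(np.load('side0.npz'));C=dict(np.load('scene0.npz'))
for n,s in(('side',S),('scene',C)):
    h=cv2.cvtColor(s['color'],cv2.COLOR_RGB2HSV)
    m=(((h[...,0]<8)|(h[...,0]>172))&(h[...,1]>140)&(h[...,2]>60)).astype(np.uint8)
    y=((h[...,0]>12)&(h[...,0]<28)&(h[...,1]>150)&(h[...,2]>80)).astype(np.uint8)
    b=((h[...,0]>100)&(h[...,0]<130)&(h[...,1]>120)).astype(np.uint8)
    for nm,k in(('red',m),('yel',y),('blue',b)):
        N,_,st,ce=cv2.connectedComponentsWithStats(k)
        for i in range(1,N):
            if st[i,4]>8 and 250<ce[i,0]<400 and 140<ce[i,1]<230: print(n,nm,st[i],ce[i])
for p,z in(((310.7,178),.042),((344.5,187.4),.054),((267.5,188.5),.042),((343.7,202),0)): print(p,ray(S,p,z))
E
```

```text
side red [319 142   5   7  30] [320.9667 144.9   ]
side red [271 171  33  20 536] [287.0429 180.5261]
side yel [274 187  28  31 700] [288.2043 202.6386]
side blue [304 176   9   6  36] [308.3611 178.6667]
side blue [266 186   7   6  33] [268.4848 188.3333]
scene red [278 182  23  14 252] [289.0992 188.4762]
scene yel [279 193  21  25 266] [288.3609 204.3684]
scene yel [294 209   6   6  16] [297.3125 211.6875]
scene blue [271 196   7   5  19] [273.1053 197.6842]
(310.7, 178) [ 0.6203 -0.0871  0.042 ]
(344.5, 187.4) [ 0.4841 -0.0864  0.054 ]
(267.5, 188.5) [0.6955 0.0482 0.042 ]
(343.7, 202) [ 0.4826 -0.0823  0.    ]
```

```bash
python3 - <<'E'
from h import *
from scipy.optimize import least_squares
np.set_printoptions(precision=4,suppress=True)
S=dict(np.load('side0.npz'));C=dict(np.load('scene0.npz'))
t=np.linspace(0,2*np.pi,90)
def box(s,p,rz):
    P=np.vstack([np.c_[p[0]+R*np.cos(t),p[1]+R*np.sin(t),0*t+z] for R,z in rz]);q=proj(s,P)
    return np.r_[q.min(0),q.max(0)]
lid=[(.049,.110),(.049,.131)]; body=[(.041,0),(.046,.11)]
f=lambda p:np.r_[(box(S,p,lid)-[270.5,170.5,303.5,190.5]),(box(S,p,body)-[273.5,0,301.5,217.5])[[0,2,3]],
 (box(C,p,lid)-[277.5,181.5,300.5,195.5]),(box(C,p,body)-[278.5,0,299.5,217.5])[[0,2,3]]]
r_=least_squares(f,[.6,.07]);print('tub',r_.x,np.round(r_.fun,1))
tub=np.array([*r_.x,0])
h=ray(S,(310.7,178),.042);c=ray(S,(344.5,187.4),.054);e=ray(S,(267.5,188.5),.042)
v=(c-h)[:2];psi=np.arctan2(v[1],v[0])-np.arctan2(-.138,.011);X=np.array([np.cos(psi),np.sin(psi)]);Y=np.array([-X[1],X[0]])
O=h[:2]+.055*X-.069*Y; O2=c[:2]+.044*X+.069*Y
print('psi',np.degrees(psi),O,O2,'tub in holder',(tub[:2]-O)@np.c_[X,Y],'bar',(e-h)[:2]@np.c_[X,Y])
print('scene proj of hinge/catch/home',proj(C,h),proj(C,c))
for n,p,z in(('spray',(393,197),0),('sciss',(305,265),0),('timer',(215,321),0),('rack',(423,170),0.04),('saline',(404,152),0),('farEdge',(215,205),0),('edgeR',(340,270),0)):print(n,ray(S,p,z))
E
```

```text
tub [0.5954 0.0654] [-0.3 -2.4 -0.3  0.3 -1.8  0.7  2.  -0.8 -2.3  1.6 -0.9 -0.7  1.9  1.2]
psi 265.1345021546608 [ 0.5469 -0.136 ] [ 0.5491 -0.1361] tub in holder [-0.2049  0.0312] bar [-0.1412  0.0634]
scene proj of hinge/catch/home [304.6481 188.9091] [332.5071 193.0315]
spray [ 0.3639 -0.2031  0.    ]
sciss [0.4044 0.2314 0.    ]
timer [0.4602 0.5    0.    ]
rack [ 0.3323 -0.363   0.04  ]
saline [ 0.4786 -0.5244  0.    ]
farEdge [0.8145 0.1742 0.    ]
edgeR [0.3174 0.1933 0.    ]
```

>>> play_rows(
  deltas=[
    [0,0,-0.04,0,0,0,0.05],
    [0,0,-0.08,0,0,0,0.05],
    [0,0,-0.12,0,0,0,0.05],
    [0,0,-0.16,0,0,0,0.05],
    [0,0,-0.19,0,0,0,0.05],
  ],
)

```text
time: 0.6
tool_pos: [0.2211, -0.6378, 0.398]
orientation: [0.986, 0.166, 0.0, 0.001]
ft_force: [-0.3, 0.9, -0.1]
opening: 0.0575
gripper_force: 0.0
```

>>> play_rows(
  deltas=[
    [0.049,-0.002,0,0,0,-4.2,0.05],
    [0.098,-0.007,0,0,0,-8.4,0.05],
    [0.147,-0.016,0,0,0,-12.6,0.05],
    [0.195,-0.029,0,0,0,-16.8,0.05],
    [0.242,-0.045,0,0,0,-21,0.05],
  ],
)

```text
time: 1.1
tool_pos: [0.4365, -0.5146, 0.395]
orientation: [0.939, 0.344, -0.0, -0.0]
ft_force: [0.2, -0.5, 0.5]
opening: 0.0498
gripper_force: 0.0
```

>>> play_rows(
  deltas=[
    [0.049,-0.002,0,0,0,-4.2,0.05],
    [0.098,-0.007,0,0,0,-8.4,0.05],
    [0.147,-0.016,0,0,0,-12.6,0.05],
    [0.195,-0.029,0,0,0,-16.8,0.05],
    [0.242,-0.045,0,0,0,-21,0.05],
  ],
)

```text
time: 1.6
tool_pos: [0.592, -0.3238, 0.3949]
orientation: [0.86, 0.51, -0.0, -0.0]
ft_force: [1.3, -0.6, 0.7]
opening: 0.0499
gripper_force: 0.0
```

>>> play_rows(
  deltas=[
    [0.049,-0.002,0,0,0,-4.2,0.05],
    [0.098,-0.007,0,0,0,-8.4,0.05],
    [0.147,-0.016,0,0,0,-12.6,0.05],
    [0.195,-0.029,0,0,0,-16.8,0.05],
    [0.242,-0.045,0,0,0,-21,0.05],
  ],
)

```text
time: 2.1
tool_pos: [0.6688, -0.09, 0.3949]
orientation: [0.753, 0.658, -0.0, -0.0]
ft_force: [0.5, 0.1, -0.0]
opening: 0.0495
gripper_force: 0.0
```

Now a close look with the wrist camera.

```bash
cat >> h.py <<'E'
from scipy.spatial.transform import Rotation as Rot
def wrist(name):
    from rig import r
    o=r.get_obs();s=r.snapshot('wrist')
    T=np.eye(4);T[:3,:3]=Rot.from_quat(o['orientation']).as_matrix();T[:3,3]=o['tool_pos']
    s['world_from_camera']=T@s['hand_eye'];cv2.imwrite(f'pics/{name}.png',s['color'][:,:,::-1]);np.savez(name+'.npz',**s);return s,o
E
python3 - <<'E'
from h import *
s,o=wrist('w1');print(np.round(s['hand_eye'],3).tolist(),s['K'][0],np.round(o['q'],2))
E
```

```text
[[-0.001, -0.96, -0.281, 0.082], [1.0, -0.001, -0.001, -0.0], [0.0, -0.281, 0.96, -0.179], [0.0, 0.0, 0.0, 1.0]] [353.96265054   0.         314.53846141] [ 0.3   0.36 -0.37  1.32  0.13  1.49 -0.19]
```

View pics/w1.png

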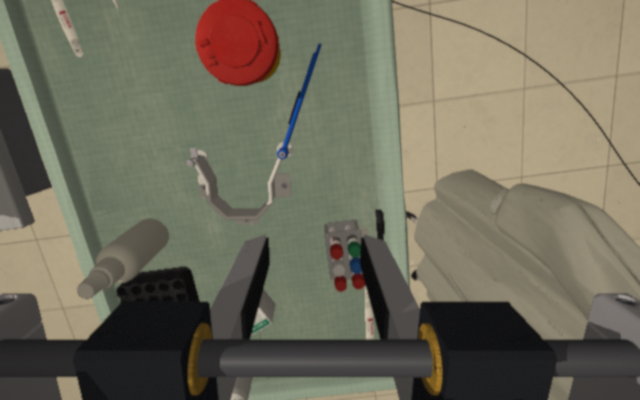

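The wrist view shows the lid at (237,41), the hinge at (283,153), the catch post at (194,157), the bar's free end at (319,45) and the back plate at (246,216).

```bash
python3 - <<'E'
from h import *
np.set_printoptions(precision=4,suppress=True)
s=dict(np.load('w1.npz'))
hs=cv2.cvtColor(s['color'],cv2.COLOR_RGB2HSV)
m=(((hs[...,0]<8)|(hs[...,0]>172))&(hs[...,1]>140)&(hs[...,2]>60)).astype(np.uint8);m[120:]=0
N,l,st,ce=cv2.connectedComponentsWithStats(m);i=1+st[1:,4].argmax();print(st[i],ce[i],ray(s,ce[i],.12),ray(s,ce[i],.131))
b=((hs[...,0]>100)&(hs[...,0]<130)&(hs[...,1]>120)).astype(np.uint8);b[180:]=0
N,l,st,ce=cv2.connectedComponentsWithStats(b);print(st[st[:,4]>20])
h=ray(s,(283,153),.05);c=ray(s,(194,157),.054);e=ray(s,(319,45),.05);
v=(c-h)[:2];psi=np.arctan2(v[1],v[0])-np.arctan2(-.138,.011);X=np.array([np.cos(psi),np.sin(psi)]);Y=np.array([-X[1],X[0]])
O=h[:2]+.055*X-.069*Y; O2=c[:2]+.044*X+.069*Y
print(h,c,e,np.linalg.norm(v),np.linalg.norm(e-h),'psi',np.degrees(psi),O,O2)
bk=ray(s,(246,213),.046);print('back',(bk[:2]-O)@np.c_[X,Y],'bar',(e-h)[:2]@np.c_[X,Y])
E
```

```text
[ 195    0   83   85 5644] [236.3508  41.4447] [0.5959 0.0644 0.12  ] [0.598  0.0626 0.131 ]
[[     0      0    640    400 255524]
 [   278     45     42    111    476]]
[ 0.6217 -0.084   0.05  ] [ 0.4906 -0.0715  0.054 ] [0.6943 0.0559 0.05  ] 0.13172397456191534 0.15766471475407604 psi 260.00104819302766 [ 0.5442 -0.1262] [ 0.5509 -0.1268]
back [0.0427 0.0118] bar [-0.1504  0.0472]
```

```bash
python3 - <<'E'
import cv2
a=cv2.imread('pics/w1.png')[135:235,175:305];cv2.imwrite('pics/w1c.png',cv2.resize(a,(780,600),interpolation=cv2.INTER_CUBIC))
E
```

```text
(no output)
```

View pics/w1c.png

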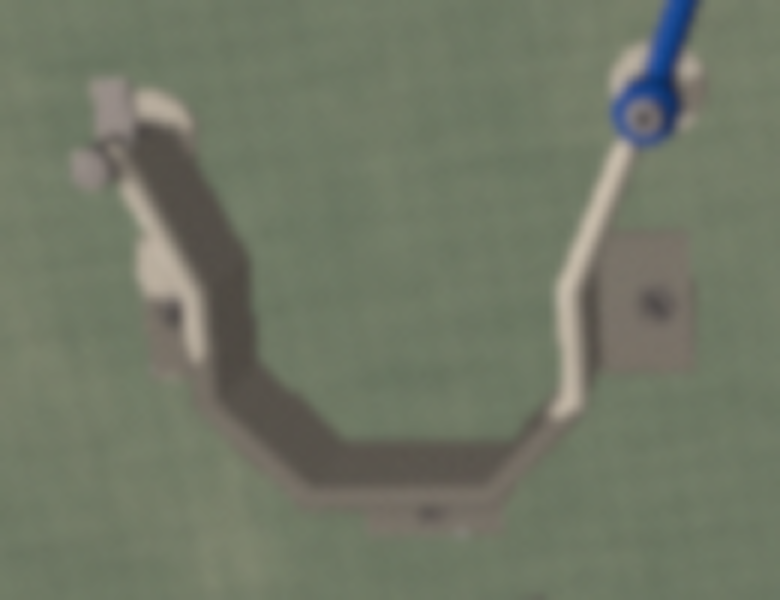

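The hinge top is at (282.5,154.5). The round catch post is at (190.3,163), and the back plate's top edge is level in the image at row 216.

```bash
python3 - <<'E'
from h import *
np.set_printoptions(precision=4,suppress=True)
s=dict(np.load('w1.npz'))
P=lambda x,y,z:ray(s,(175+x/6,135+y/6),z)[:2]
b1,b2=P(318,485,.046),P(480,485,.046); d=b2-b1;print('back psi',np.degrees(np.arctan2(d[1],d[0]))-90)
h,c=P(645,117,.05),P(92,168,.054);v=c-h;psi=np.arctan2(v[1],v[0])-np.arctan2(-.138,.011)
print('post psi',np.degrees(psi)-360,np.linalg.norm(v))
for psi in(psi,):
    X=np.array([np.cos(psi),np.sin(psi)]);Y=np.array([-X[1],X[0]]);A=np.c_[X,Y]
    O=(h+c)/2+.0495*X;print('O',O,'h',h,c)
    for p in((318,485),(480,485),(210,300),(214,360),(558,290),(555,400)):print((P(*p,.046)-O)@A)
    print('tub',(np.array([.5968,.0638])-O)@A,'bar',(ray(s,(319,45),.05)[:2]-h)@A)
E
```

```text
back psi -97.7442682306749
post psi -97.28347657621026 0.1376655944762016
O [ 0.5456 -0.132 ] h [ 0.6206 -0.0861] [ 0.4831 -0.0796]
[ 0.0422 -0.021 ]
[0.0425 0.0216]
[-0.0081 -0.0449]
[ 0.0079 -0.0453]
[-0.01    0.0445]
[0.0194 0.0424]
tub [-0.2007  0.026 ] bar [-0.1503  0.0551]
```

```bash
cat >> h.py <<'E'
def pose(az,tilt):  # push azimuth (deg), tilt of tips forward (deg)
    a=np.radians(az);u=np.array([np.cos(a),np.sin(a),0]);Y=np.array([-u[1],u[0],0]);
    R=np.c_[-u,Y,[0,0,-1]] ; R[:,1]=np.cross(R[:,2],R[:,0])
    return Rot.from_matrix(R)*Rot.from_euler('y',-tilt,degrees=True)
def delta(p0,R0,p1,R1):
    return np.round(R0.inv().apply(np.array(p1)-p0),4),np.round((R0.inv()*R1).as_rotvec(degrees=True),2)
def chain(wps):
    from rig import r
    o=r.get_obs();p0,R0=np.array(o['tool_pos']),Rot.from_quat(o['orientation'])
    print('t',o['time'],np.round(p0,4),'q',np.round(o['q'],2),'F',np.round(o['ft_force'],1))
    for p,R in wps: print(*delta(p0,R0,p,R));p0,R0=np.array(p),R
E
python3 - <<'E'
from h import *
R=pose(-104,40);print(R.as_matrix().round(2))
a=pose(-104,0);print(a.as_matrix().round(2))
chain([((.63,.10,.36),pose(-104,20)),((.63,.20,.25),R),((.621,.162,.12),R),((.621,.162,.026),R)])
E
```

```text
[[ 0.19  0.97 -0.16]
 [ 0.74 -0.24 -0.62]
 [-0.64 -0.   -0.77]]
[[ 0.24  0.97  0.  ]
 [ 0.97 -0.24  0.  ]
 [ 0.    0.   -1.  ]]
t 2.15 [ 0.6696 -0.0796  0.395 ] q [ 0.29  0.36 -0.38  1.32  0.12  1.49 -0.19] F [-1.   8.3  0.7]
[ 0.1735 -0.0608  0.0359] [  1.18 -20.22   7.06]
[ 0.1288 -0.0242  0.0702] [ -0. -20.  -0.]
[0.0536 0.0005 0.1247] [0. 0. 0.]
[0.0604 0.     0.072 ] [0. 0. 0.]
```

>>> play_rows(
  deltas=[
    [0.035,-0.012,0.007,0,-4,1.4,0.05],
    [0.07,-0.024,0.014,0.4,-8,2.8,0.05],
    [0.105,-0.036,0.021,0.7,-12,4.2,0.05],
    [0.14,-0.049,0.029,1,-16,5.6,0.05],
    [0.174,-0.061,0.036,1.2,-20.2,7.1,0.05],
  ],
)

```text
time: 2.65
tool_pos: [0.6314, 0.0898, 0.3595]
orientation: [0.782, 0.598, -0.14, 0.109]
ft_force: [0.4, -0.5, 0.3]
opening: 0.05
gripper_force: 0.0
```

>>> play_rows(
  deltas=[
    [0.026,-0.005,0.014,0,-4,0,0.05],
    [0.052,-0.01,0.028,0,-8,0,0.05],
    [0.078,-0.015,0.042,0,-12,0,0.05],
    [0.104,-0.02,0.056,0,-16,0,0.05],
    [0.129,-0.024,0.07,0,-20,0,0.05],
  ],
)

```text
time: 3.15
tool_pos: [0.6339, 0.1892, 0.2482]
orientation: [0.745, 0.571, -0.274, 0.211]
ft_force: [0.6, -0.7, 0.4]
opening: 0.0501
gripper_force: 0.0
```

```bash
python3 - <<'E'
from h import *
R=pose(-104,40)
chain([((.63,.20,.25),R),((.621,.162,.12),R),((.621,.162,.026),R)])
E
```

```text
t 3.15 [0.6339 0.1892 0.2482] q [-0.42  0.71 -0.34  1.25  0.59  1.83 -1.05] F [ 0.6 -0.7  0.4]
[ 0.0059 -0.0066 -0.0075] [-0.61  0.4  -0.84]
[0.0536 0.0005 0.1247] [0. 0. 0.]
[0.0604 0.     0.072 ] [0. 0. 0.]
```

>>> play_rows(
  deltas=[
    [0.011,0,0.025,0,0,0,0.05],
    [0.022,0,0.05,0,0,0,0.05],
    [0.033,0,0.075,0,0,0,0.05],
    [0.044,0,0.1,0,0,0,0.05],
    [0.054,0,0.125,0,0,0,0.05],
  ],
)

```text
time: 3.65
tool_pos: [0.6236, 0.1498, 0.1174]
orientation: [0.745, 0.571, -0.273, 0.209]
ft_force: [-0.0, 0.2, -0.2]
opening: 0.0501
gripper_force: 0.0
```

>>> play_rows(
  deltas=[
    [0.012,0,0.014,0,0,0,0.05],
    [0.024,0,0.028,0,0,0,0.05],
    [0.036,0,0.042,0,0,0,0.05],
    [0.045,0,0.052,0,0,0,0.05],
    [0.045,0,0.052,0,0,0,0.05],
  ],
)

```text
time: 4.15
tool_pos: [0.6235, 0.1511, 0.0481]
orientation: [0.745, 0.572, -0.274, 0.209]
ft_force: [-0.1, 0.4, -1.1]
opening: 0.05
gripper_force: 0.0
```

```bash
python3 - <<'E'
from h import *
wrist('w2')
from rig import r
s=r.snapshot('side');cv2.imwrite('pics/s2.png',s['color'][:,:,::-1])
R=pose(-104,40)
chain([((.621,.162,.026),R)])
E
```

```text
t 4.25 [0.6244 0.1514 0.0503] q [-0.38  0.86 -0.33  1.44  0.63  1.53 -1.19] F [0.4 0.7 0.2]
[ 0.0228 -0.006   0.0125] [-0.61  0.21 -0.83]
```

View pics/w2.png

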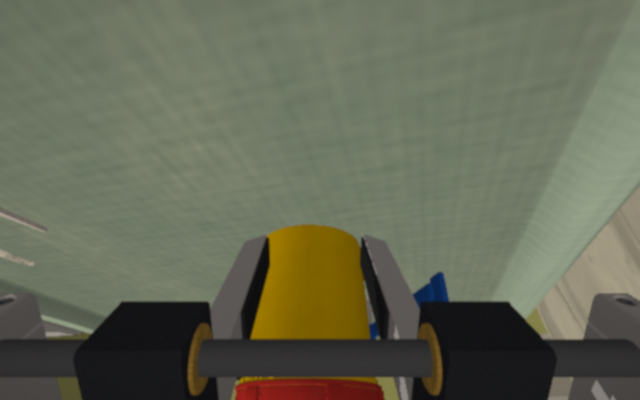

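The tub sits centred between the two fingertips: it spans columns 262 to 362, and the fingers are at 268 and 362. The bar lies clear on the right.

```bash
python3 - <<'E'
from h import *
R=pose(-104,40);u=np.array([np.cos(np.radians(-104)),np.sin(np.radians(-104)),0]);t=np.array([.596,.065,.026])
chain([(t-.085*u,R),(t-.045*u,R),(t-.02*u,R)])
E
```

```text
t 4.25 [0.6244 0.1514 0.0503] q [-0.38  0.86 -0.33  1.44  0.63  1.53 -1.19] F [0.4 0.7 0.2]
[ 0.0112 -0.0066  0.0223] [-0.61  0.21 -0.83]
[-0.0306  0.      0.0257] [0. 0. 0.]
[-0.0192 -0.      0.0161] [0. 0. 0.]
```

>>> play_rows(
  deltas=[
    [0.003,-0.002,0.006,-0.1,0,-0.2,0.05],
    [0.006,-0.003,0.011,-0.3,0.1,-0.4,0.05],
    [0.009,-0.005,0.017,-0.5,0.2,-0.6,0.05],
    [0.011,-0.0066,0.022,-0.6,0.2,-0.8,0.05],
    [0.011,-0.0066,0.022,-0.6,0.2,-0.8,0.05],
  ],
)

```text
time: 4.75
tool_pos: [0.6157, 0.1468, 0.0255]
orientation: [0.74, 0.578, -0.27, 0.211]
ft_force: [0.4, 0.9, -0.1]
opening: 0.05
gripper_force: 0.0
```

>>> play_rows(
  deltas=[
    [-0.007,0,0.006,0,0,0,0.05],
    [-0.014,0,0.012,0,0,0,0.05],
    [-0.021,0,0.0175,0,0,0,0.05],
    [-0.026,0,0.022,0,0,0,0.05],
    [-0.03,0,0.025,0,0,0,0.05],
  ],
)

```text
time: 5.25
tool_pos: [0.6068, 0.1082, 0.0266]
orientation: [0.741, 0.578, -0.27, 0.211]
ft_force: [0.3, -0.3, 0.6]
opening: 0.0498
gripper_force: 0.0
```

>>> play_rows(
  deltas=[
    [-0.0025,0,0.002,0,0,0,0.05],
    [-0.005,0,0.0042,0,0,0,0.05],
    [-0.0075,0,0.0063,0,0,0,0.05],
    [-0.01,0,0.0084,0,0,0,0.05],
    [-0.0125,0,0.0105,0,0,0,0.05],
  ],
)

```text
time: 5.75
tool_pos: [0.6033, 0.095, 0.0263]
orientation: [0.741, 0.579, -0.268, 0.21]
ft_force: [2.1, 6.6, 0.7]
opening: 0.0501
gripper_force: 2.8
```

```bash
cat >> h.py <<'E'
def tubpos(guess):
    from rig import r
    t=np.linspace(0,2*np.pi,90);out=[]
    for n in('side','scene'):
        s=r.snapshot(n);h=cv2.cvtColor(s['color'],cv2.COLOR_RGB2HSV)
        m=(((h[...,0]<8)|(h[...,0]>172))&(h[...,1]>140)&(h[...,2]>60)).astype(np.uint8)
        N,l,st,ce=cv2.connectedComponentsWithStats(m);g=proj(s,[*guess,.12])
        i=min((k for k in range(1,N) if st[k,4]>60),key=lambda k:np.hypot(*(ce[k]-g)))
        out.append(ray(s,ce[i],.121)[:2]);cv2.imwrite(f'pics/{n}_last.png',s['color'][:,:,::-1])
    return np.array(out)
O=np.array([.5456,-.132]);ps=np.radians(-97.3);X=np.array([np.cos(ps),np.sin(ps)]);Y=np.array([-X[1],X[0]]);A=np.c_[X,Y]
def rep(guess):
    from rig import r
    t=tubpos(guess);print('tub',t.round(4).tolist(),'in holder',((t-O)@A).round(4).tolist())
    p=np.array(r.get_obs()['tool_pos']);print('tcp in holder',((p[:2]-O)@A).round(4),p[2])
E
python3 - <<'E'
from h import *
rep((.59,.05));chain([])
E
```

```text
tub [[0.5878, 0.0656], [0.5841, 0.0725]] in holder [[-0.2014, 0.0167], [-0.2077, 0.0122]]
tcp in holder [-0.2319  0.0284] 0.02638580627956258
t 5.85 [0.6032 0.0944 0.0264] q [-0.33  0.82 -0.32  1.58  0.67  1.42 -1.19] F [1.4 3.9 0.1]
```

>>> play_rows(
  deltas=[
    [-0.003,-0.0001,0.0026,0,0,0,0.05],
    [-0.0061,-0.0002,0.0051,0,0,0,0.05],
    [-0.0092,-0.0003,0.0077,0,0,0,0.05],
    [-0.0123,-0.0004,0.0103,0,0,0,0.05],
    [-0.0153,-0.0005,0.0129,0,0,0,0.05],
  ],
)

```text
time: 6.35
tool_pos: [0.598, 0.0756, 0.0263]
orientation: [0.741, 0.579, -0.269, 0.21]
ft_force: [1.8, 7.0, 1.8]
opening: 0.0502
gripper_force: 3.0
```

>>> play_rows(
  deltas=[
    [-0.003,-0.0001,0.0026,0,0,0,0.05],
    [-0.0061,-0.0002,0.0051,0,0,0,0.05],
    [-0.0092,-0.0003,0.0077,0,0,0,0.05],
    [-0.0123,-0.0004,0.0103,0,0,0,0.05],
    [-0.0153,-0.0005,0.0129,0,0,0,0.05],
  ],
)

```text
time: 6.85
tool_pos: [0.5927, 0.0563, 0.0263]
orientation: [0.741, 0.579, -0.268, 0.21]
ft_force: [2.0, 7.2, 0.7]
opening: 0.0501
gripper_force: 3.1
```

>>> play_rows(
  deltas=[
    [-0.003,-0.0001,0.0026,0,0,0,0.05],
    [-0.0061,-0.0002,0.0051,0,0,0,0.05],
    [-0.0092,-0.0003,0.0077,0,0,0,0.05],
    [-0.0123,-0.0004,0.0103,0,0,0,0.05],
    [-0.0153,-0.0005,0.0129,0,0,0,0.05],
  ],
)

```text
time: 7.35
tool_pos: [0.5874, 0.0371, 0.0262]
orientation: [0.741, 0.579, -0.268, 0.21]
ft_force: [2.5, 6.4, 2.3]
opening: 0.05
gripper_force: 3.1
```

```bash
python3 - <<'E'
from h import *
rep((.575,.0));R=pose(-104,40);wrist('w3')
Q=lambda x,y:np.r_[O+x*X+y*Y,.026]
chain([(Q(-.1,.008),R),(Q(-.04,0),pose(-97.3,40))])
E
```

```text
tub [[0.5722, 0.0081], [0.5699, 0.0145]] in holder [[-0.1424, 0.0086], [-0.1484, 0.0055]]
tcp in holder [-0.1723  0.0199] 0.02628705017363397
t 7.5 [0.5872 0.0364 0.0263] q [-0.26  0.77 -0.31  1.68  0.7   1.36 -1.18] F [1.5 3.7 1. ]
[-0.056  -0.0034  0.0472] [ 0.03 -0.07 -0.02]
[-0.0464 -0.0009  0.0389] [-4.31 -0.   -5.13]
```

View pics/side_last.png

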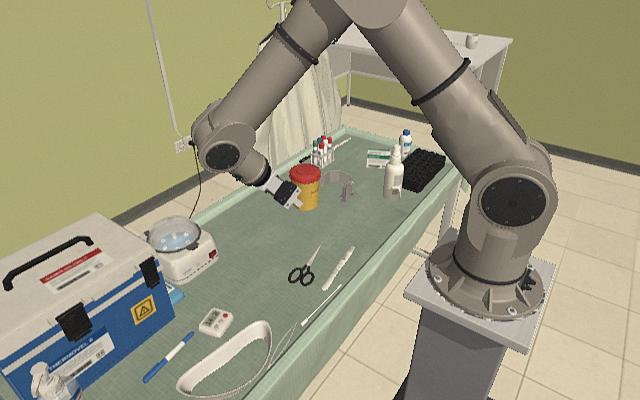

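>>> play_rows(
  deltas=[
    [-0.003,-0.0002,0.0025,0,0,0,0.05],
    [-0.0065,-0.0004,0.0055,0,0,0,0.05],
    [-0.01,-0.0006,0.0084,0,0,0,0.05],
    [-0.0135,-0.0008,0.0114,0,0,0,0.05],
    [-0.017,-0.001,0.0143,0,0,0,0.05],
  ],
)

```text
time: 8.0
tool_pos: [0.5811, 0.0155, 0.0262]
orientation: [0.741, 0.579, -0.269, 0.21]
ft_force: [2.9, 7.6, 1.8]
opening: 0.0502
gripper_force: 3.1
```

>>> play_rows(
  deltas=[
    [-0.0035,-0.0002,0.003,0,0,0,0.05],
    [-0.007,-0.0004,0.0059,0,0,0,0.05],
    [-0.0105,-0.0006,0.0088,0,0,0,0.05],
    [-0.014,-0.0008,0.0118,0,0,0,0.05],
    [-0.0175,-0.001,0.0147,0,0,0,0.05],
  ],
)

```text
time: 8.5
tool_pos: [0.5746, -0.0064, 0.0262]
orientation: [0.741, 0.579, -0.269, 0.21]
ft_force: [1.9, 6.6, 0.9]
opening: 0.0499
gripper_force: 3.2
```

>>> play_rows(
  deltas=[
    [-0.0035,-0.0002,0.003,0,0,0,0.05],
    [-0.007,-0.0004,0.0059,0,0,0,0.05],
    [-0.0105,-0.0006,0.0088,0,0,0,0.05],
    [-0.014,-0.0008,0.0118,0,0,0,0.05],
    [-0.0175,-0.001,0.0147,0,0,0,0.05],
  ],
)

```text
time: 9.0
tool_pos: [0.5681, -0.0283, 0.0262]
orientation: [0.741, 0.579, -0.269, 0.21]
ft_force: [2.5, 7.7, 2.6]
opening: 0.0497
gripper_force: 3.2
```

```bash
python3 - <<'E'
from h import *
rep((.56,-.07));R=pose(-97.3,40)
Q=lambda x,y:np.r_[O+x*X+y*Y,.026]
chain([(Q(-.075,.002),R),(Q(-.04,0),R)])
E
```

```text
tub [[0.5535, -0.0563], [0.551, -0.0513]] in holder [[-0.0761, -0.0018], [-0.0808, -0.0049]]
tcp in holder [-0.1048  0.009 ] 0.02629438536203658
t 9.1 [ 0.5678 -0.0292  0.0263] q [-0.19  0.73 -0.29  1.79  0.74  1.28 -1.16] F [1.9 3.6 1.8]
[-0.0231 -0.0035  0.0198] [-4.28 -0.04 -5.17]
[-0.0268 -0.002   0.0225] [0. 0. 0.]
```

>>> play_rows(
  deltas=[
    [-0.0025,-0.0004,0.0021,-0.5,0,-0.5,0.05],
    [-0.005,-0.0008,0.0042,-1,0,-1.1,0.05],
    [-0.0075,-0.0012,0.0064,-1.4,0,-1.7,0.05],
    [-0.01,-0.0015,0.0085,-1.8,0,-2.2,0.05],
    [-0.012,-0.0018,0.0103,-2.2,0,-2.6,0.05],
  ],
)

```text
time: 9.6
tool_pos: [0.5625, -0.0432, 0.0261]
orientation: [0.723, 0.601, -0.262, 0.219]
ft_force: [1.3, 7.6, 3.7]
opening: 0.05
gripper_force: 3.7
```

>>> play_rows(
  deltas=[
    [-0.0025,-0.0004,0.0021,-0.5,0,-0.5,0.05],
    [-0.005,-0.0008,0.0042,-1,0,-1.1,0.05],
    [-0.0075,-0.0012,0.0064,-1.4,0,-1.7,0.05],
    [-0.01,-0.0015,0.0085,-1.8,0,-2.2,0.05],
    [-0.012,-0.0018,0.0101,-2.2,0,-2.6,0.05],
  ],
)

```text
time: 10.1
tool_pos: [0.5579, -0.0583, 0.0261]
orientation: [0.705, 0.622, -0.255, 0.226]
ft_force: [1.2, 7.8, 3.2]
opening: 0.0499
gripper_force: 3.6
```

>>> play_rows(
  deltas=[
    [-0.0025,-0.0002,0.0021,0,0,0,0.05],
    [-0.005,-0.0004,0.0042,0,0,0,0.05],
    [-0.0075,-0.0006,0.0063,0,0,0,0.05],
    [-0.01,-0.0008,0.0084,0,0,0,0.05],
    [-0.0125,-0.001,0.0105,0,0,0,0.05],
  ],
)

```text
time: 10.6
tool_pos: [0.5549, -0.0742, 0.0261]
orientation: [0.705, 0.622, -0.255, 0.226]
ft_force: [1.6, 8.1, 3.5]
opening: 0.0502
gripper_force: 3.7
```

```bash
python3 - <<'E'
from h import *
rep((.55,-.11));R=pose(-97.3,40)
Q=lambda x,y:np.r_[O+x*X+y*Y,.026]
chain([(Q(-.04,0),R)])
E
```

```text
tub [[0.5451, -0.1036], [0.5441, -0.1007]] in holder [[-0.0281, -0.0041], [-0.0309, -0.0054]]
tcp in holder [-0.0578  0.0018] 0.02612546414455206
t 10.7 [ 0.5547 -0.0749  0.0261] q [-0.15  0.67 -0.28  1.91  0.84  1.18 -1.11] F [1.9 4.8 1.2]
[-0.0136 -0.0019  0.0115] [ 0.14 -0.05  0.05]
```

>>> play_rows(
  deltas=[
    [-0.0018,-0.0002,0.0015,0,0,0,0.05],
    [-0.0036,-0.0004,0.003,0,0,0,0.05],
    [-0.0054,-0.0006,0.0045,0,0,0,0.05],
    [-0.0072,-0.0009,0.006,0,0,0,0.05],
    [-0.009,-0.001,0.0075,0,0,0,0.05],
  ],
)

```text
time: 11.2
tool_pos: [0.5525, -0.0858, 0.0261]
orientation: [0.705, 0.622, -0.255, 0.226]
ft_force: [1.5, 7.6, 2.9]
opening: 0.0501
gripper_force: 3.6
```

>>> play_rows(
  deltas=[
    [-0.0008,0,0.0006,0,0,0,0.05],
    [-0.0015,0,0.0013,0,0,0,0.05],
    [-0.0023,0,0.0019,0,0,0,0.05],
    [-0.0031,0,0.0026,0,0,0,0.05],
    [-0.0031,0,0.0026,0,0,0,0.05],
  ],
)

```text
time: 11.7
tool_pos: [0.5519, -0.0899, 0.0261]
orientation: [0.705, 0.622, -0.256, 0.226]
ft_force: [1.6, 6.8, 3.2]
opening: 0.0508
gripper_force: 3.3
```

```bash
python3 - <<'E'
from h import *
rep((.55,-.12));chain([])
E
```

```text
tub [[0.5418, -0.1193], [0.5403, -0.1154]] in holder [[-0.0121, -0.0054], [-0.0158, -0.0073]]
tcp in holder [-0.0426  0.0008] 0.026071224731853953
t 11.8 [ 0.5518 -0.0899  0.0261] q [-0.13  0.66 -0.28  1.93  0.85  1.16 -1.1 ] F [0.6 7.3 3. ]
```

>>> play_rows(
  deltas=[
    [-0.0005,0,0.0004,0,0,0,0.05],
    [-0.0009,0,0.0008,0,0,0,0.05],
    [-0.0014,0,0.0012,0,0,0,0.05],
    [-0.0018,0,0.0015,0,0,0,0.05],
    [-0.0018,0,0.0015,0,0,0,0.05],
  ],
)

```text
time: 12.3
tool_pos: [0.5516, -0.0921, 0.0261]
orientation: [0.705, 0.622, -0.256, 0.226]
ft_force: [0.9, 6.6, 3.4]
opening: 0.0497
gripper_force: 3.5
```

>>> play_rows(
  deltas=[
    [-0.0005,0,0.0004,0,0,0,0.05],
    [-0.0009,0,0.0008,0,0,0,0.05],
    [-0.0014,0,0.0012,0,0,0,0.05],
    [-0.0014,0,0.0012,0,0,0,0.05],
    [-0.0014,0,0.0012,0,0,0,0.05],
  ],
)

```text
time: 12.8
tool_pos: [0.5515, -0.0936, 0.0261]
orientation: [0.705, 0.622, -0.255, 0.226]
ft_force: [1.3, 9.7, 4.0]
opening: 0.0499
gripper_force: 4.2
```

Still sliding, with the force starting to rise.

>>> play_rows(
  deltas=[
    [-0.0004,0,0.0003,0,0,0,0.05],
    [-0.0008,0,0.0007,0,0,0,0.05],
    [-0.0012,0,0.001,0,0,0,0.05],
    [-0.0012,0,0.001,0,0,0,0.05],
    [-0.0012,0,0.001,0,0,0,0.05],
  ],
)

```text
time: 13.3
tool_pos: [0.5516, -0.094, 0.026]
orientation: [0.705, 0.622, -0.255, 0.226]
ft_force: [0.5, 15.4, 5.8]
opening: 0.0499
gripper_force: 6.8
```

```bash
python3 - <<'E'
from h import *
rep((.55,-.13));chain([])
E
```

```text
tub [[0.542, -0.1226], [0.5394, -0.1197]] in holder [[-0.0088, -0.0048], [-0.0115, -0.0077]]
tcp in holder [-0.0385  0.0011] 0.026009863650883362
t 13.4 [ 0.5515 -0.0939  0.026 ] q [-0.13  0.66 -0.27  1.93  0.85  1.16 -1.1 ] F [-0.1 15.6  6.6]
```

The tub has stopped against the back plate: the force rose to 15 N with no further motion. I'll back off and plan the bar sweep, keeping this leaned orientation with the fingers closed.

>>> play_rows(
  deltas=[
    [0.005,0,-0.0042,0,0,0,0.05],
    [0.015,0,-0.0126,0,0,0,0.05],
    [0.03,0,-0.025,0,0,0,0.05],
    [0.05,0,-0.042,0,0,0,0.05],
    [0.065,0,-0.054,0,0,0,0.05],
  ],
)

```text
time: 13.9
tool_pos: [0.5614, -0.0101, 0.0254]
orientation: [0.705, 0.622, -0.256, 0.226]
ft_force: [-0.7, 0.1, 0.1]
opening: 0.05
gripper_force: 0.0
```

>>> play_rows(
  deltas=[
    [-0.018,0,-0.022,0,0,0,0.02],
    [-0.036,0,-0.044,0,0,0,0],
    [-0.054,0,-0.066,0,0,0,0],
    [-0.072,0,-0.088,0,0,0,0],
    [-0.085,0,-0.104,0,0,0,0],
  ],
)

```text
time: 14.4
tool_pos: [0.5616, -0.0101, 0.1616]
orientation: [0.705, 0.621, -0.256, 0.227]
ft_force: [-0.1, 0.0, 0.1]
opening: 0.0135
gripper_force: 0.0
```

```bash
python3 - <<'E'
from h import *
rep((.55,-.13))
s,o=wrist('w4')
R=Rot.from_quat(o['orientation']);H=np.array([-.055,.069])
def W(a,s=.13,ex=0,z=.035):
    off=.0125*abs(np.sin(a))+.006*abs(np.cos(a))+.004+ex
    q=H+s*np.array([-np.sin(a),-np.cos(a)])+off*np.array([-np.cos(a),np.sin(a)])
    return np.r_[O+q@A.T,z]
chain([(W(1.92,.12,.025,.16),R),(W(1.92,.12,.025,.09),R),(W(1.92,.12,.025),R)])
p=W(1.92,.12,.02)
print('sweep')
for a in np.arange(1.9,-.01,-.095): print(round(a,3),delta(p,R,W(a),R)[0])
print(o['opening'])
E
```

```text
tub [[0.5417, -0.122], [0.5382, -0.1116]] in holder [[-0.0094, -0.0051], [-0.0192, -0.0099]]
tcp in holder [-0.1231  0.0012] 0.16237523499182913
t 14.55 [ 0.5618 -0.0105  0.1608] q [-0.2   0.52 -0.34  1.8   0.71  1.41 -0.99] F [ 0.1 -0.6  0.1]
[ 0.0239  0.1496 -0.0185] [-0.07  0.04  0.06]
[ 0.0449 -0.0003  0.0537] [0. 0. 0.]
[ 0.0353 -0.0002  0.0422] [0. 0. 0.]
sweep
1.9 [ 0.0134 -0.0177 -0.0113]
1.805 [ 0.0173 -0.0293 -0.0146]
1.71 [ 0.0203 -0.0414 -0.0172]
1.615 [ 0.0224 -0.054  -0.019 ]
1.52 [ 0.0236 -0.0664 -0.0201]
1.425 [ 0.0239 -0.0784 -0.0204]
1.33 [ 0.0234 -0.0905 -0.02  ]
1.235 [ 0.0219 -0.1026 -0.0189]
1.14 [ 0.0196 -0.1146 -0.017 ]
1.045 [ 0.0164 -0.1264 -0.0144]
0.95 [ 0.0122 -0.1378 -0.011 ]
0.855 [ 0.0072 -0.1488 -0.0068]
0.76 [ 0.0014 -0.1591 -0.002 ]
0.665 [-0.0053 -0.1687  0.0036]
0.57 [-0.0128 -0.1775  0.0098]
0.475 [-0.0209 -0.1853  0.0166]
0.38 [-0.0297 -0.1921  0.0239]
0.285 [-0.039  -0.1977  0.0316]
0.19 [-0.0488 -0.202   0.0398]
0.095 [-0.0588 -0.2051  0.0482]
0.0 [-0.0691 -0.2067  0.0568]
0.005420710124287198
```

View pics/side_last.png

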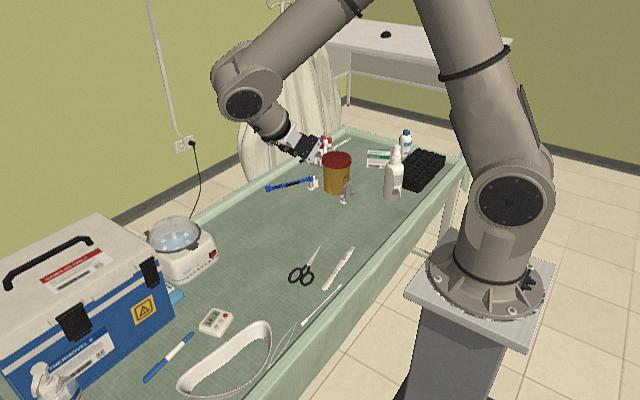

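The tub stands upright inside the holder, and the bar is still open at side pixels (267–312, 184). Next I move the hand to the bar's outer side.

>>> play_rows(
  deltas=[
    [0.005,0.03,-0.004,0,0,0,0],
    [0.01,0.06,-0.008,0,0,0,0],
    [0.015,0.09,-0.012,0,0,0,0],
    [0.02,0.12,-0.016,0,0,0,0],
    [0.024,0.15,-0.0185,0,0,0,0],
  ],
)

```text
time: 15.05
tool_pos: [0.7146, 0.0004, 0.1571]
orientation: [0.705, 0.621, -0.257, 0.226]
ft_force: [0.3, 0.5, 0.1]
opening: 0.0003
gripper_force: 0.0
```

>>> play_rows(
  deltas=[
    [0.009,0,0.011,0,0,0,0],
    [0.018,0,0.022,0,0,0,0],
    [0.027,0,0.033,0,0,0,0],
    [0.036,0,0.044,0,0,0,0],
    [0.045,0,0.0535,0,0,0,0],
  ],
)

```text
time: 15.55
tool_pos: [0.7133, -0.0001, 0.0875]
orientation: [0.705, 0.621, -0.257, 0.226]
ft_force: [0.6, 0.3, 0.2]
opening: 0.0003
gripper_force: 0.0
```

```bash
python3 - <<'E'
from h import *
s,o=wrist('w5')
R=Rot.from_quat(o['orientation']);H=np.array([-.055,.069])
def W(a,s=.13,ex=0,z=.035):
    off=.0125*abs(np.sin(a))+.006*abs(np.cos(a))+.004+ex
    q=H+s*np.array([-np.sin(a),-np.cos(a)])+off*np.array([-np.cos(a),np.sin(a)])
    return np.r_[O+q@A.T,z]
chain([(W(1.92,.12,.025),R)])
p=np.array(o['tool_pos']);print('tcp holder',(p[:2]-O)@A)
E
```

```text
t 15.6 [ 7.126e-01 -1.000e-04  8.540e-02] q [-0.21  0.8  -0.28  1.45  0.78  1.44 -0.9 ] F [-0.7 -0.  -1.9]
[0.0332 0.0015 0.0379] [-0.08  0.03  0.09]
tcp holder [-0.15210861  0.149635  ]
```

View pics/w5.png

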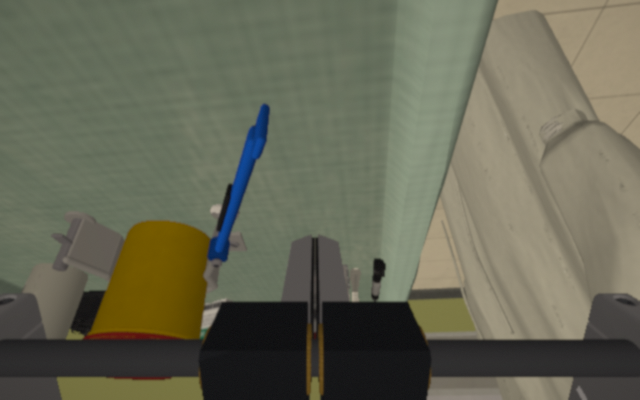

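The fingers are to the right of the bar, which runs from (218,250) to (265,105), and they are clear of it.

>>> play_rows(
  deltas=[
    [0.0067,0,0.0076,0,0,0,0],
    [0.0134,0,0.0152,0,0,0,0],
    [0.02,0,0.0228,0,0,0,0],
    [0.0266,0,0.0304,0,0,0,0],
    [0.0332,0.001,0.0379,0,0,0,0],
  ],
)

```text
time: 16.1
tool_pos: [0.7151, 0.0009, 0.0377]
orientation: [0.705, 0.621, -0.257, 0.226]
ft_force: [0.1, -0.6, -0.2]
opening: 0.0005
gripper_force: 0.0
```

```bash
cat >> h.py <<'E'
H=np.array([-.055,.069])
def W(a,s=.13,ex=0,z=.035):
    off=.0125*abs(np.sin(a))+.006*abs(np.cos(a))+.004+ex
    q=H+s*np.array([-np.sin(a),-np.cos(a)])+off*np.array([-np.cos(a),np.sin(a)])
    return np.r_[O+q@A.T,z]
def sweep(a0,a1,n,first=True):
    from rig import r
    o=r.get_obs();R=Rot.from_quat(o['orientation']);p=np.array(o['tool_pos'])
    print('tcp holder',((p[:2]-O)@A).round(4),p[2])
    al=np.linspace(a0,a1,5*n+1)
    for k in range(n):
        q0=p if k==0 else W(al[5*k])
        print([delta(q0,R,W(a),R)[0].tolist() for a in al[5*k+1:5*k+6]])
E
python3 - <<'E'
from h import *
chain([(W(1.95),pose(-97.3,40))]);sweep(1.95,.85,4)
E
```

```text
t 16.1 [0.7151 0.0009 0.0377] q [-0.21  0.86 -0.28  1.46  0.8   1.39 -0.94] F [ 0.1 -0.6 -0.2]
[ 0.0138 -0.0175 -0.0081] [0.07 0.02 0.04]
tcp holder [-0.1534  0.1512] 0.03766228741050246
[[0.0164, -0.024, -0.0103], [0.0188, -0.0306, -0.0123], [0.0208, -0.0375, -0.014], [0.0226, -0.0445, -0.0155], [0.0241, -0.0517, -0.0168]]
[[0.0012, -0.0073, -0.001], [0.002, -0.0147, -0.0017], [0.0025, -0.0216, -0.0021], [0.0028, -0.0285, -0.0023], [0.0027, -0.0355, -0.0023]]
[[-0.0003, -0.007, 0.0003], [-0.0009, -0.014, 0.0008], [-0.0019, -0.021, 0.0016], [-0.0031, -0.028, 0.0026], [-0.0046, -0.0349, 0.0039]]
[[-0.0018, -0.0068, 0.0015], [-0.004, -0.0136, 0.0033], [-0.0064, -0.0202, 0.0054], [-0.0091, -0.0266, 0.0076], [-0.0121, -0.0328, 0.0102]]
```

>>> play_rows(
  deltas=[
    [0.005,-0.006,-0.003,0,0,0,0],
    [0.01,-0.013,-0.006,0,0,0,0],
    [0.016,-0.024,-0.01,0,0,0,0],
    [0.02,-0.037,-0.014,0,0,0,0],
    [0.024,-0.052,-0.017,0,0,0,0],
  ],
)

```text
time: 16.6
tool_pos: [0.6663, 0.0376, 0.0365]
orientation: [0.705, 0.621, -0.256, 0.227]
ft_force: [0.8, -0.2, 0.4]
opening: 0.0004
gripper_force: 0.3
```

>>> play_rows(
  deltas=[
    [0.001,-0.007,-0.001,0,0,0,0],
    [0.002,-0.0145,-0.0017,0,0,0,0],
    [0.0025,-0.0215,-0.002,0,0,0,0],
    [0.0028,-0.0285,-0.0023,0,0,0,0],
    [0.0027,-0.0355,-0.0023,0,0,0,0],
  ],
)

```text
time: 17.1
tool_pos: [0.632, 0.0443, 0.036]
orientation: [0.705, 0.621, -0.257, 0.226]
ft_force: [0.1, 0.1, 0.8]
opening: 0.0007
gripper_force: 0.2
```

>>> play_rows(
  deltas=[
    [-0.0003,-0.007,0.0003,0,0,0,0],
    [-0.001,-0.014,0.0008,0,0,0,0],
    [-0.002,-0.021,0.0016,0,0,0,0],
    [-0.003,-0.028,0.0026,0,0,0,0],
    [-0.0046,-0.035,0.0039,0,0,0,0],
  ],
)

```text
time: 17.6
tool_pos: [0.5964, 0.0429, 0.036]
orientation: [0.705, 0.621, -0.257, 0.226]
ft_force: [-0.2, -0.7, 0.7]
opening: 0.0003
gripper_force: 0.3
```

>>> play_rows(
  deltas=[
    [-0.002,-0.007,0.0015,0,0,0,0],
    [-0.004,-0.0136,0.0033,0,0,0,0],
    [-0.0064,-0.02,0.0054,0,0,0,0],
    [-0.009,-0.0266,0.0076,0,0,0,0],
    [-0.012,-0.033,0.0102,0,0,0,0],
  ],
)

```text
time: 18.1
tool_pos: [0.5617, 0.0312, 0.0359]
orientation: [0.705, 0.621, -0.257, 0.226]
ft_force: [1.5, -0.7, 0.0]
opening: 0.0005
gripper_force: 0.3
```

```bash
python3 - <<'E'
from h import *
chain([]);sweep(.85,0,4);wrist('w6')
E
```

```text
t 18.1 [0.5617 0.0312 0.0359] q [-0.27  0.71 -0.33  1.8   0.76  1.3  -1.16] F [ 1.5 -0.7  0. ]
tcp holder [-0.164  -0.0048] 0.03586724448947566
[[-0.0019, -0.0037, 0.0027], [-0.0046, -0.0083, 0.0049], [-0.0074, -0.0127, 0.0073], [-0.0104, -0.017, 0.0099], [-0.0136, -0.0211, 0.0125]]
[[-0.0033, -0.0039, 0.0028], [-0.0068, -0.0077, 0.0057], [-0.0104, -0.0112, 0.0087], [-0.0141, -0.0145, 0.0119], [-0.018, -0.0176, 0.0151]]
[[-0.004, -0.0029, 0.0033], [-0.0081, -0.0056, 0.0068], [-0.0123, -0.008, 0.0103], [-0.0165, -0.0101, 0.0139], [-0.0209, -0.0121, 0.0175]]
[[-0.0044, -0.0017, 0.0037], [-0.0089, -0.0031, 0.0075], [-0.0135, -0.0042, 0.0113], [-0.0181, -0.005, 0.0152], [-0.0227, -0.0056, 0.0191]]
```

View pics/w6.png

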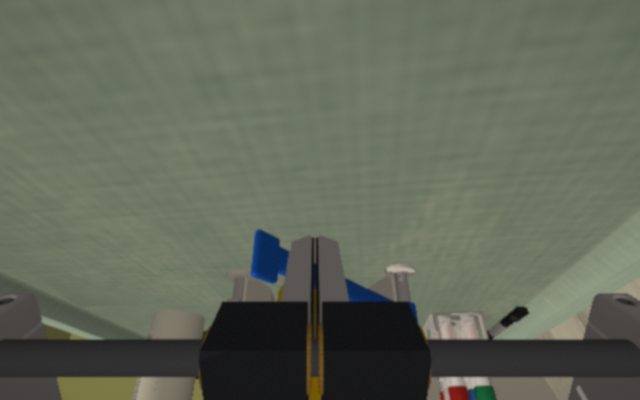

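The bar is closing ahead of the fingers: its tab is at (265,257) and the hinge end is on the right. I continue the sweep.

>>> play_rows(
  deltas=[
    [-0.002,-0.004,0.0025,0,0,0,0],
    [-0.0046,-0.008,0.0048,0,0,0,0],
    [-0.0074,-0.0127,0.0072,0,0,0,0],
    [-0.0104,-0.017,0.0097,0,0,0,0],
    [-0.0136,-0.021,0.0123,0,0,0,0],
  ],
)

```text
time: 18.65
tool_pos: [0.5387, 0.0156, 0.0351]
orientation: [0.705, 0.621, -0.257, 0.226]
ft_force: [0.0, 1.3, -0.1]
opening: 0.0002
gripper_force: 0.2
```

>>> play_rows(
  deltas=[
    [-0.0033,-0.004,0.0028,0,0,0,0],
    [-0.0068,-0.0077,0.0057,0,0,0,0],
    [-0.0104,-0.0112,0.0087,0,0,0,0],
    [-0.014,-0.0145,0.0118,0,0,0,0],
    [-0.018,-0.0176,0.0151,0,0,0,0],
  ],
)

```text
time: 19.15
tool_pos: [0.5184, -0.0055, 0.0352]
orientation: [0.705, 0.621, -0.257, 0.226]
ft_force: [1.3, 1.0, 0.1]
opening: 0.0005
gripper_force: 0.2
```

>>> play_rows(
  deltas=[
    [-0.004,-0.003,0.0033,0,0,0,0],
    [-0.008,-0.0056,0.0067,0,0,0,0],
    [-0.0123,-0.008,0.0103,0,0,0,0],
    [-0.0165,-0.01,0.0139,0,0,0,0],
    [-0.021,-0.012,0.0176,0,0,0,0],
  ],
)

```text
time: 19.65
tool_pos: [0.5032, -0.0313, 0.0352]
orientation: [0.705, 0.621, -0.257, 0.226]
ft_force: [0.1, 0.9, -0.1]
opening: 0.0002
gripper_force: 0.2
```

>>> play_rows(
  deltas=[
    [-0.003,-0.001,0.0025,0,0,0,0],
    [-0.006,-0.002,0.005,0,0,0,0],
    [-0.009,-0.003,0.0075,0,0,0,0],
    [-0.012,-0.004,0.01,0,0,0,0],
    [-0.015,-0.004,0.0126,0,0,0,0],
  ],
)

```text
time: 20.15
tool_pos: [0.4968, -0.05, 0.0352]
orientation: [0.705, 0.621, -0.257, 0.226]
ft_force: [-0.5, 0.2, -1.1]
opening: 0.0003
gripper_force: 0.2
```

```bash
python3 - <<'E'
from h import *
chain([]);sweep(.1,0,1)
E
```

```text
t 20.15 [ 0.4968 -0.05    0.0352] q [-0.2   0.61 -0.32  2.02  0.8   1.18 -1.19] F [-0.5  0.2 -1.1]
tcp holder [-0.0751 -0.0589] 0.03519490191024953
[[0.0011, -0.0008, -0.0006], [-0.0011, -0.0013, 0.0012], [-0.0032, -0.0016, 0.003], [-0.0054, -0.0019, 0.0048], [-0.0076, -0.0021, 0.0066]]
```

Now the last 10 mm, gently, until the force rises.

>>> play_rows(
  deltas=[
    [-0.0015,-0.0003,0.0012,0,0,0,0],
    [-0.003,-0.0006,0.0025,0,0,0,0],
    [-0.0045,-0.001,0.0037,0,0,0,0],
    [-0.006,-0.001,0.005,0,0,0,0],
    [-0.006,-0.001,0.005,0,0,0,0],
  ],
)

```text
time: 20.65
tool_pos: [0.4949, -0.0576, 0.0352]
orientation: [0.705, 0.621, -0.257, 0.226]
ft_force: [0.4, 0.3, -0.0]
opening: 0.0008
gripper_force: 0.0
```

>>> play_rows(
  deltas=[
    [-0.0004,0,0.0003,0,0,0,0],
    [-0.0008,0,0.0007,0,0,0,0],
    [-0.0012,0,0.001,0,0,0,0],
    [-0.0015,0,0.0013,0,0,0,0],
    [-0.0015,0,0.0013,0,0,0,0],
  ],
)

```text
time: 21.15
tool_pos: [0.4948, -0.0592, 0.0352]
orientation: [0.705, 0.621, -0.256, 0.226]
ft_force: [1.5, 1.7, 0.5]
opening: 0.0007
gripper_force: 0.8
```

>>> play_rows(
  deltas=[
    [-0.0004,0,0.0003,0,0,0,0],
    [-0.0008,0,0.0007,0,0,0,0],
    [-0.0012,0,0.001,0,0,0,0],
    [-0.0015,0,0.0013,0,0,0,0],
    [-0.0015,0,0.0013,0,0,0,0],
  ],
)

```text
time: 21.65
tool_pos: [0.4948, -0.06, 0.035]
orientation: [0.705, 0.622, -0.256, 0.226]
ft_force: [-1.3, 9.1, 2.3]
opening: 0.0004
gripper_force: 4.5
```

>>> play_rows(
  deltas=[
    [-0.0003,0,0.0002,0,0,0,0],
    [-0.0006,0,0.0005,0,0,0,0],
    [-0.0008,0,0.0007,0,0,0,0],
    [-0.0008,0,0.0007,0,0,0,0],
    [-0.0008,0,0.0007,0,0,0,0],
  ],
)

```text
time: 22.15
tool_pos: [0.4948, -0.0603, 0.035]
orientation: [0.705, 0.622, -0.255, 0.226]
ft_force: [-1.0, 13.3, 4.4]
opening: 0.0007
gripper_force: 6.5
```

The force rises to 13 N at x = -65 mm in the holder frame, which is where a shut bar should stop the fingers. Backing off along the approach, then up.

>>> play_rows(
  deltas=[
    [0.004,0,-0.0034,0,0,0,0],
    [0.015,0,-0.0126,0,0,0,0],
    [0.03,0,-0.025,0,0,0,0],
    [0.05,0,-0.042,0,0,0,0],
    [0.065,0,-0.054,0,0,0,0],
  ],
)

```text
time: 22.65
tool_pos: [0.5053, 0.0244, 0.0346]
orientation: [0.705, 0.622, -0.256, 0.226]
ft_force: [0.7, 0.1, 0.3]
opening: 0.0003
gripper_force: 0.0
```

>>> play_rows(
  deltas=[
    [-0.02,0,-0.03,0,0,0,0],
    [-0.04,0,-0.06,0,0,0,0],
    [-0.06,0,-0.09,0,0,0,0],
    [-0.08,0,-0.12,0,0,0,0],
    [-0.1,0,-0.15,0,0,0,0],
  ],
)

```text
time: 23.15
tool_pos: [0.5071, 0.0424, 0.2153]
orientation: [0.705, 0.622, -0.257, 0.226]
ft_force: [0.7, 0.1, -0.3]
opening: 0.0003
gripper_force: 0.0
```

>>> play_rows(
  deltas=[
    [0.02,0,-0.02,0,0,0,0],
    [0.04,0,-0.04,0,0,0,0],
    [0.06,0,-0.06,0,0,0,0],
    [0.06,0,-0.06,0,0,0,0],
    [0.06,0,-0.06,0,0,0,0],
  ],
)

```text
time: 23.65
tool_pos: [0.5178, 0.1262, 0.2208]
orientation: [0.704, 0.622, -0.257, 0.226]
ft_force: [0.2, -0.2, -0.8]
opening: 0.0006
gripper_force: 0.0
```

```bash
python3 - <<'E'
from h import *
from rig import r
chain([]);rep((.55,-.13))
for n in('side','wrist'):
    if n=='wrist': s,o=wrist('w7')
    else: s=r.snapshot(n)
    h=cv2.cvtColor(s['color'],cv2.COLOR_RGB2HSV)
    b=((h[...,0]>100)&(h[...,0]<130)&(h[...,1]>120)&(h[...,2]>40)).astype(np.uint8)
    N,l,st,ce=cv2.connectedComponentsWithStats(b)
    hp=np.r_[O+A@[-.055,.069],.045];ep=np.r_[O+A@[-.055,-.081],.045]
    print(n,'expect',proj(s,hp),proj(s,ep));print(st[1:][st[1:,4]>10].tolist()[:12])
    y=((h[...,0]>12)&(h[...,0]<28)&(h[...,1]>150)&(h[...,2]>60)).astype(np.uint8)
    N,l,st,ce=cv2.connectedComponentsWithStats(y);print('yel',st[1:][st[1:,4]>60].tolist())
    t=np.linspace(0,6.28,60);q=proj(s,np.c_[O[0]+.049*np.cos(t),O[1]+.049*np.sin(t),0*t+.131]);print('lid top if home',q.min(0),q.max(0))
    m=(((h[...,0]<8)|(h[...,0]>172))&(h[...,1]>120)&(h[...,2]>40)).astype(np.uint8)
    N,l,st,ce=cv2.connectedComponentsWithStats(m);print('red',st[1:][st[1:,4]>100].tolist())
E
```

```text
t 23.65 [0.5178 0.1262 0.2208] q [-0.37  0.49 -0.42  1.7   0.59  1.61 -1.09] F [ 0.2 -0.2 -0.8]
tub [[0.5415, -0.1221], [0.5388, -0.1121]] in holder [[-0.0093, -0.0053], [-0.0189, -0.0093]]
tcp in holder [-0.251  -0.0602] 0.2210825373400353
side expect [310.36995175 177.28786224] [344.29865476 193.54190657]
[[403, 130, 7, 5, 31], [317, 138, 5, 5, 16], [308, 176, 39, 22, 153], [154, 260, 5, 7, 21], [84, 269, 60, 44, 342], [0, 272, 175, 128, 5249], [0, 324, 62, 45, 498], [183, 332, 11, 11, 51], [143, 358, 25, 25, 185], [70, 388, 10, 12, 38]]
yel [[323, 165, 27, 25, 435], [131, 295, 25, 29, 380]]
lid top if home [321.9076008  148.77121367] [351.93594077 162.77219297]
red [[322, 151, 29, 18, 424], [40, 248, 62, 35, 277]]
wrist expect [415.12957822 191.04282799] [298.55099497 191.07835935]
[[289, 180, 132, 18, 1289], [457, 265, 13, 14, 71]]
yel [[333, 173, 49, 11, 399], [328, 195, 65, 47, 2616], [306, 325, 6, 70, 298], [318, 324, 6, 71, 299]]
lid top if home [323.52156445 254.52246905] [400.7046187  284.17430961]
red [[339, 238, 61, 41, 2059], [442, 258, 24, 27, 251]]
```

```bash
python3 -c "
from rig import r
print(r.finish_job())"
```

```text
the job is handed in; nothing more can be done
None
```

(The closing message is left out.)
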